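Key the spacer collar and vial tray onto the sampler turntable

ROBOT

A 6-joint arm with a two-finger parallel gripper is mounted at the origin on the work surface. World frame = base frame: x ahead of the robot, y to its left, z up, the work surface at z = 0. Lengths are in m, angles in rad, forces in N, time in s.
With the tool pointing down it reaches from about 0.35 to 0.925 m from the base axis. Payload 6.4 kg.
Tool frame: the origin (TCP) lies at the very end of the fingers, on their centre line; the grasp point (between the pads) lies 19 mm behind it (pinch_z is the distance from the TCP to the grasp point, in m); x points along the fingers, y is the direction in which the jaws open and shut, and the axes are right-handed (so a half turn about x gives the same grasp; the last joint's range is limited). The gripper opens to 94 mm and grips with 3 to 60 N. Pads are 16 mm wide; open, the fingers measure 119 mm over their backs; the gripper's body (75 mm by 177 mm) begins 78 mm behind the grasp point.
Start: joints at [1.114, 0.245, 1.558, -0, 1.339, -0.174], TCP at [0.181, 0.624, 0.205] pointing down, gripper open.
Joint ranges: [-3.13, 3.13], [-1.02, 2.26], [0.13, 2.54], [-0.95, 4.09], [0.21, 2.88], [-2.74, 2.74]. Speed limits (rad/s): [2.57, 2.57, 3.14, 3.14, 3.14, 3.14].

INTERFACE

Orientations are given as a unit quaternion [x, y, z, w].
In Python, from plant import goto, servo_line, set_joints, command_gripper, hold, solve_ik, observe, read_camera, camera_model, IKError, close_job, pinch_z gives the robot as it stands. Calls block until the motion is done:
- goto(position, orientation): joint-space move of the TCP to a pose.
- servo_line(position, velocity=0.15, ori=None, guard=None): straight line of the TCP; ori=None keeps the orientation; velocity is the mean speed in m/s. With guard (N) it stops when the force on the tool has changed by that much, and returns True; else False.
- set_joints(angles): joint-space move.
- command_gripper(opening): opening from 0.0 (shut) to 1.0 (fully open); the grip force is fixed at half the most; returns when the fingers have stopped.
- hold(seconds).
- solve_ik(position, orientation): joint angles nearest the present ones, or None.
- observe(): the state.
- read_camera(name): name is "side" or "top"; returns the picture (384x512x3 uint8, red, green, blue); there is no depth.
- camera_model(name): a dict with "intrinsics" (3x3 intrinsics, pixels), "distortion" ([k1, k2, p1, p2, k3] as OpenCV has them; the pictures are not rectified), "xyz" and "rotation" of the camera in the world. Camera axes: x right, y down, z forward; pixel columns grow to the right and rows downward; lengths in m; the calibration is good to about 2 mm. A picture is of the moment at which its call begins. camera_model takes no time and is no camera call.
A pose or a line that the arm cannot do raises IKError and nothing moves.
- close_job(): hands the job in, once; it reports no verdict.
The state is a dict: "time_s": time; "joint_positions": joint angles; "joint_velocities": joint speeds; "joint_torque": joint torques, N m; "tool_pos": TCP position; "tcp_rot": TCP orientation; "contact_force": force on the tool from outside, world axes, zero at the start; "moment": the same for the moment, N m; "width": opening from 0.0 (shut) to 1.0 (fully open).
Only numpy, scipy, OpenCV 4.12 (cv2) and the standard library are available. Lean on these libraries where they do the work, as an engineer would, in place of code of your own. Each camera call takes 0.05 s, during which the arm holds its last target. There are 200 camera calls.

TASK

Build up the sampler turntable: the metal spacer collar is sitting high on its lugs on the turntable, so, without lifting it off, turn it round (it has an upright pin to push on) until its lugs drop into the notches and it sits fully home. Then put the grey vial tray on top of the collar, turned so that its lugs drop into the collar's notches too and it lies flush and level. Do not force the parts, do not move the things lying around, and let go of everything.

Things in the scene. Friction and masses are not known exactly. Their poses are not given: they have to be found in the camera images.
- unit_seat (a point): Turntable unit, fixed: white housing 170 x 170 mm, 25 mm high, with a round steel drive plate (radius 54 mm) whose flat top is 40 mm above the bench. Point: centre of that flat top, z up, x and y along the housing's sides. A hub of radius 26 mm stands 15 mm above the flat top, inside the collar. Three radial notches 18 mm wide, 10 mm deep, 120 degrees apart, cut the flat top.
- unit_hub (a point): Centre of the hub's top, 15 mm above unit_seat. The drive plate is clamped at an angle that is NOT the housing's and is not reported; its notches lie under the collar and must be found by turning the collar: a match lies 20 to 100 degrees from the start, in either sense. The plate does not turn under ordinary forces.
- collar_seat (a point): Aluminium spacer collar, loose, about 0.4 kg: ring of inner radius 27, outer radius 54, height 36 mm. Point: on its axis in the plane of its underside, z up, x towards its pin. Three round-bottomed lugs 10 mm wide hang 8 mm below the underside, at radius 34 to 50 mm, at 0, 120, 240 degrees from x. A small block opposite the pin reaches radius 68 mm.
- collar_top (a point): Centre of the collar's flat top, 36 mm above collar_seat, same axes. Three notches 18 mm wide, 10 mm deep cut it at 0, 120, 240 degrees from x. At the start the collar's lugs ride on the drive plate: collar_seat is 8 mm above unit_seat. Once they drop into the plate's notches, collar_seat and unit_seat coincide and the collar can no longer turn. It has 1 mm play round the hub.
- collar_pin (a point): Upright round pin, 10 mm diameter, on an ear of the collar, at radius 76 mm on the collar's x axis, for turning it. Point: on the pin's axis, 17 mm above collar_seat; the free part runs from 9 mm below this point (the ear's top) to 9 mm above it. A few newtons of sideways push turn the collar; it may tip or bind if pushed high up or not along the pin's path.
- tray_seat (a point): Grey plastic vial tray, loose, about 0.25 kg: disc of radius 56 mm, 12 mm thick. Point: centre of its underside, z up, x towards its pin. Below hang three lugs like the collar's (10 mm wide, 8 mm long, at 0, 120, 240 degrees from x) and a tapered centring boss 18 mm long, radius 25.5 mm (20 at the foot), that enters the collar with 1.5 mm play. On the bench it stands on the boss.
- tray_knob (a point): Middle of the tray's round black knob, on the tray's axis: 18 mm diameter, 46 mm high, standing on the disc. Point: 35 mm above tray_seat, 23 mm above the disc, 23 mm below the knob's top. With its lugs riding on the collar, tray_seat is 8 mm above collar_top; home, the two coincide. Any of the three matching angles will do.
- tray_pin (a point): Upright pin, 10 mm diameter, on an ear of the tray at radius 76 mm on the tray's x axis; the tray can be turned by it. Point: on the pin's axis, 18 mm above tray_seat; the free part runs from 10 mm below this point (the ear's top, 8 mm above tray_seat) to 10 mm above it. A small block opposite it reaches radius 68 mm. The tray's ear passes above the collar's pin.
- jar: Bystander: amber jar with white cap, radius 26 mm, 75 mm high; origin at the centre of its underside.
- mouse: Bystander: black computer mouse about 100 x 60 mm, 34 mm high; origin at its underside.
- driver: Bystander: screwdriver lying on the bench; origin at its underside.
- tray: The whole tray; origin at tray_seat.
- collar: The whole collar; origin at collar_seat.
- unit: The whole turntable unit; origin at the centre of its underside, 40 mm below unit_seat.
Not all that is in view belongs to the job. Leave any green, orange or turquoise look-alike of the unit alone.

How it is judged:
On the way:
1. the collar has dropped into the drive plate's notches and sits home, with nothing on it yet (z of collar_seat in the frame of unit_seat below 0.0025 m and horizontal distance between collar_seat and unit_seat below 0.004 m and angle between collar_seat's own z axis and vertical below 0.04 rad and horizontal distance between tray_seat and collar_seat above 0.03 m), for 0.3 s.
At the end, for the whole second after the job is handed in: The collar sits home on the drive plate (underside within 2.5 mm of the plate's flat top, centred within 4 mm, level within 0.04 rad) and the tray sits home on the collar (underside within 2.5 mm of the collar's top, centred within 4 mm, level within 0.04 rad), both at rest (z of collar_seat in the frame of unit_seat below 0.0025 m and horizontal distance between collar_seat and unit_seat below 0.004 m and angle between each of collar_seat, tray_seat's own z axis and vertical below 0.04 rad and z of tray_seat in the frame of collar_top between -0.003 and 0.0025 m and horizontal distance between tray_seat and collar_top below 0.004 m and linear speed of each of tray, collar below 0.02 m/s); the robot touches nothing.
It fails at once if the collar is lifted off the turntable (more than 20 mm above the drive plate) (z of collar_seat in the frame of unit_seat above 0.02 m).
It fails at once if the parts are forced or dropped (more than 80 N between tray and collar) (contact force between tray and collar above 80 N).
It fails at once if the collar is forced (more than 80 N between collar and turntable) (contact force between collar and unit above 80 N).
It fails at once if a bystander is moved more than 20 mm (distance of any of jar, mouse, driver from where it was at the start of the episode above 0.02 m).
It also fails if it takes over 72 s, if anything falls off the work surface, if the arm or the gripper's body presses on something with over 40 N, if the wrist force passes 120 N, or if a joint passes its speed limit or range.

## Working session

There is one attempt and no reset: what is moved stays moved. The work goes in short steps, each a Python script; the robot and the scene stay as the last script left them, time stands still between calls to the robot, and variables do not carry over. Pictures are saved under pics/ and viewed, about 8 in all and at most 12, crops included, and the job is handed in when it is done.

```bash
mkdir -p pics; ls
python3 - <<'E'
from plant import *
import cv2
for n in ("side","top"):
    im=read_camera(n); cv2.imwrite(f"pics/{n}0.png",cv2.cvtColor(im,cv2.COLOR_RGB2BGR))
    m=camera_model(n); print(n,m)
o=observe(); print(o['time_s'],o['tool_pos'],o['tcp_rot'],pinch_z)
a=cv2.imread("pics/side0.png");b=cv2.imread("pics/top0.png")
E
```

```text
pics
side {'intrinsics': array([[354.94987616,   0.        , 257.3734028 ],
       [  0.        , 354.94987616, 191.35129118],
       [  0.        ,   0.        ,   1.        ]]), 'distortion': array([-0.02091421,  0.        ,  0.        ,  0.        ,  0.        ]), 'xyz': array([-0.15144835, -0.74125147,  0.71032544]), 'rotation': array([ 0.81623983, -0.28391258,  0.17345622, -0.47229135])}
top {'intrinsics': array([[485.82855464,   0.        , 257.33684883],
       [  0.        , 485.82855464, 196.34900732],
       [  0.        ,   0.        ,   1.        ]]), 'distortion': array([-0.12548338,  0.        ,  0.        ,  0.        ,  0.        ]), 'xyz': array([0.26177046, 0.10582766, 1.67624049]), 'rotation': array([-0.69454163,  0.71508195, -0.05660638,  0.0553664 ])}
0.1 [0.18111755 0.62371469 0.20449085] [ 0.09905293  0.70022896 -0.10019862  0.69987724] 0.0188
```

View pics/top0.png

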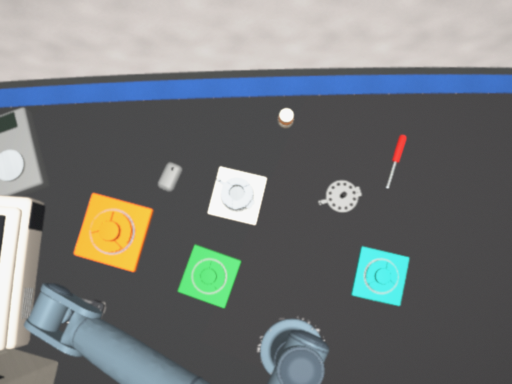

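View pics/side0.png

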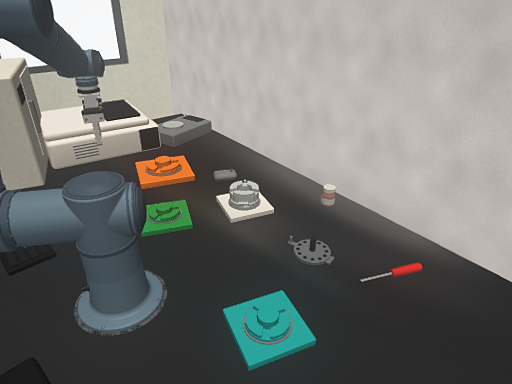

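Top view: the white unit with the metal collar is at (238,195) and the grey tray at (342,196). The green (209,276), orange (113,232) and turquoise (381,276) units are decoys. The jar is at (286,118), the mouse at (170,177) and the driver at (397,160). White housing fits the description, so I'll confirm it in an enlarged crop.

```bash
cat > h.py <<'E'
from plant import *
import cv2, numpy as np
from scipy.spatial.transform import Rotation as R
def pix2world(n,uv,z):
    m=camera_model(n); p=cv2.undistortPoints(np.array([[uv]],float),m['intrinsics'],m['distortion'])[0,0]
    d=R.from_quat(m['rotation']).apply([p[0],p[1],1]); c=m['xyz']
    return c+d*(z-c[2])/d[2]
def world2pix(n,P):
    m=camera_model(n); q=R.from_quat(m['rotation']).inv()
    r=q.as_rotvec(); t=-q.apply(m['xyz'])
    return cv2.projectPoints(np.atleast_2d(np.array(P,float)),r,t,m['intrinsics'],m['distortion'])[0][:,0]
def snap(n,name): 
    im=cv2.cvtColor(read_camera(n),cv2.COLOR_RGB2BGR); cv2.imwrite(f"pics/{name}.png",im); return im
def crop(im,c,w,h,s): 
    x,y=int(c[0]-w/2),int(c[1]-h/2); return cv2.resize(im[y:y+h,x:x+w],None,fx=s,fy=s,interpolation=cv2.INTER_CUBIC)
def down(yaw):  # tool x down, jaw axis y at angle yaw in world
    y=np.array([np.cos(yaw),np.sin(yaw),0]); x=np.array([0,0,-1.]); 
    return R.from_matrix(np.c_[x,y,np.cross(x,y)]).as_quat()
E
python3 - <<'E'
from h import *
print(R.from_quat(camera_model('top')['rotation']).as_matrix().round(3))
t=cv2.imread("pics/top0.png"); s=cv2.imread("pics/side0.png")
a=np.hstack([crop(t,(238,195),66,48,6),crop(t,(342,196),66,48,6)])
b=np.hstack([crop(s,(245,198),66,50,6),crop(s,(313,250),66,50,6)])
cv2.imwrite("pics/c0.png",np.vstack([a,b]))
for n,uv,z in [('top',(238,195),.05),('top',(342,196),.03),('top',(286,118),.07),('top',(170,177),.03),('top',(397,160),.0)]: print(uv,pix2world(n,uv,z).round(3))
o=observe()['tcp_rot']; print(R.from_quat(o).as_matrix().round(2))
E
```

```text
[[-0.029 -0.987  0.158]
 [-1.     0.029 -0.004]
 [-0.001 -0.158 -0.987]]
(238, 195) [0.528 0.165 0.05 ]
(342, 196) [ 0.518 -0.192  0.03 ]
(286, 118) [ 0.789 -0.008  0.07 ]
(170, 177) [0.602 0.4   0.03 ]
(397, 160) [ 0.647 -0.404  0.   ]
[[-0.    0.28  0.96]
 [-0.    0.96 -0.28]
 [-1.   -0.   -0.  ]]
```

View pics/c0.png

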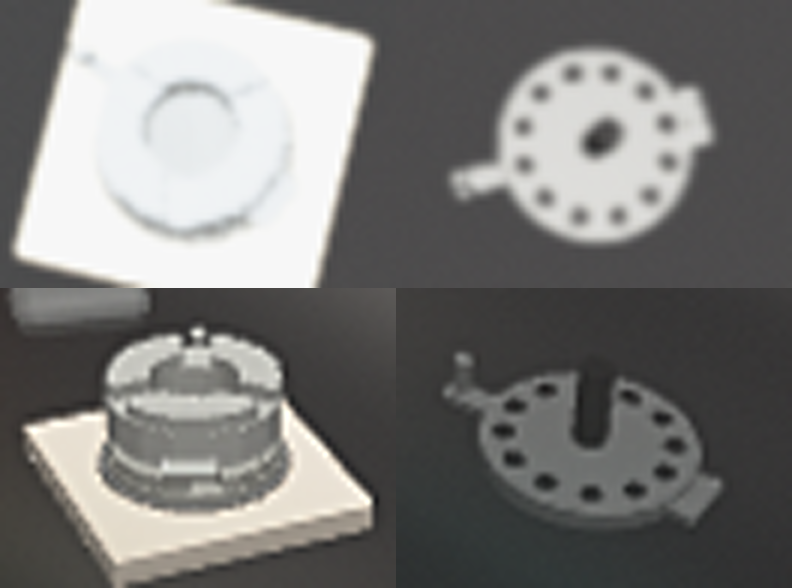

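Top crop: the collar's ring on the white housing is centred near (237.5,194), with its pin end at about (219.7,181). The tray is at about (341,196), with its pin at about (319.8,202.6) and its block at top right. The white unit carries the metal collar, so it is the right one.

Run:
```python
from h import *
from scipy.optimize import least_squares
t=cv2.imread("pics/top0.png"); g=cv2.cvtColor(t,cv2.COLOR_BGR2GRAY); hsv=cv2.cvtColor(t,cv2.COLOR_BGR2HSV)
# housing
m=((g>150)&(hsv[...,1]<60)).astype(np.uint8); w=np.zeros_like(m); w[150:240,195:280]=m[150:240,195:280]
c=max(cv2.findContours(w,0,cv2.CHAIN_APPROX_NONE)[0],key=cv2.contourArea)[:,0]
W=np.array([pix2world('top',p,.025)[:2] for p in c])
rect=cv2.minAreaRect(W.astype(np.float32)*1000); print("housing",rect)
# tray
w=np.zeros_like(m); w[170:220,310:372]=(g>110)[170:220,310:372]
c=max(cv2.findContours(w,0,cv2.CHAIN_APPROX_NONE)[0],key=cv2.contourArea)[:,0]
W=np.array([pix2world('top',p,.028)[:2] for p in c]); 
C=np.median(W,0); k=np.ones(len(W),bool)
for _ in range(6):
    s=least_squares(lambda p:np.hypot(*(W[k]-p[:2]).T)-p[2],[*C,.056],loss='soft_l1',f_scale=.002).x
    r=np.hypot(*(W-s[:2]).T); k=abs(r-s[2])<.005
print("tray",s,k.sum(),len(k))
pp=pix2world('top',(319.8,202.6),.044)[:2]; d=pp-s[:2]; print("pin top",pp,np.hypot(*d),np.degrees(np.arctan2(d[1],d[0])))
pp=pix2world('side',(396//6*0+280+(460-396)/6,225+(360-288)/6),.046); print("tray pin side",pp)
b=W[(r>.06)]; a=np.degrees(np.arctan2(*(b-s[:2]).T[::-1])); print("ear/block angles",np.sort(a).round())
H=np.array(rect[0])/1000
for n,uv in [('top',(219.7,181)),('side',(245,180))]:
    for z in (.074,.06):
        pp=pix2world(n,uv,z)[:2]; d=pp-H; print("cpin",n,z,pp,np.hypot(*d),np.degrees(np.arctan2(d[1],d[0])))
# model overlays
yaw=np.radians(rect[2]); th=np.linspace(0,2*np.pi,60)
def circ(c,r,z): return np.c_[c[0]+r*np.cos(th),c[1]+r*np.sin(th),0*th+z]
for n,cen in (('top',(238,195)),('side',(245,198))):
    im=cv2.imread(f"pics/{n}0.png"); out=crop(im,cen,66,50,8); o=np.array([int(cen[0]-33),int(cen[1]-25)])
    for P,col in [(circ(H,.054,.084),(0,0,255)),(circ(H,.026,.055),(255,0,0))]:
        q=((world2pix(n,P)-o+.5)*8).astype(np.int32); cv2.polylines(out,[q],True,col)
    cv2.imwrite(f"pics/ov_{n}.png",out)
cv2.imwrite("pics/ov.png",cv2.resize(np.vstack([cv2.imread("pics/ov_top.png"),cv2.imread("pics/ov_side.png")]),None,fx=.75,fy=.75))
```

```text
housing ((532.410888671875, 169.02349853515625), (174.28709411621094, 174.150146484375), 74.7978515625)
tray [ 0.5188335  -0.19197147  0.05676284] 82 111
pin top [ 0.49490181 -0.11266361] 0.08283998627880401 106.79154233409996
tray pin side [ 0.49272672 -0.12208341  0.046     ]
ear/block angles [-93. -92. -89. -87. -84. -81. -77. -74. -72. -68. -65. -61. -59. -58.
  97.  98.  98.  99.  99.  99.  99. 101. 103. 105. 108. 109. 110. 111.
 111. 112. 112. 113.]
cpin top 0.074 [0.57373153 0.2241427 ] 0.06888774850894527 53.14258968064228
cpin top 0.06 [0.57645737 0.22517651] 0.0713670330844126 51.889328172243005
cpin side 0.074 [0.57677423 0.223206  ] 0.0700274924110846 50.69019967029062
cpin side 0.06 [0.59279609 0.24442534] 0.09660129380497406 51.31067580552517
```

View pics/ov.png

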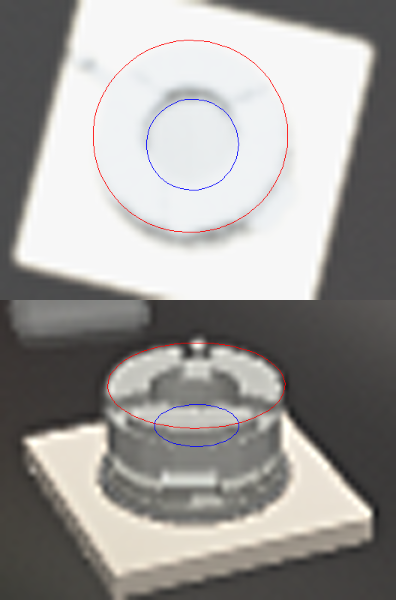

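Red/blue model rings agree with the collar and hub to within a few mm, and the pin is at about 52° from both cameras. Next I check IK for both turning senses, then straddle the pin.

```bash
cat >> h.py <<'E'
C=np.array([.532,.168]); G=.028
def pose(deg,s,z,yawoff=0):
    a=np.radians(deg); r=np.array([np.cos(a),np.sin(a)]); t=np.array([-r[1],r[0]])
    p=C+.076*r+s*t*(G/2-.005)
    return np.array([*p,z]), down(a+np.pi/2+yawoff)
E
python3 - <<'E'
from h import *
for yo in (0,np.pi):
    for deg in range(-56,170,12):
        p,q=pose(deg,0,.06,yo); j=solve_ik(p,q); print(yo>0,deg,None if j is None else np.round(j,2))
E
```

```text
False -56 [-0.01  0.27  1.82 -0.    1.05 -0.61]
False -44 [ 0.    0.3   1.78 -0.    1.06 -0.8 ]
False -32 [ 0.03  0.32  1.75 -0.    1.07 -0.99]
False -20 [ 0.05  0.34  1.72 -0.    1.07 -1.17]
False -8 [ 0.07  0.36  1.7  -0.    1.08 -1.36]
False 4 [ 0.1   0.37  1.69 -0.    1.08 -1.54]
False 16 [ 0.12  0.37  1.69 -0.    1.08 -1.73]
False 28 [ 0.15  0.37  1.69 -0.    1.08 -1.91]
False 40 [ 0.17  0.36  1.7  -0.    1.08 -2.1 ]
False 52 [ 0.19  0.35  1.72 -0.    1.08 -2.29]
False 64 [ 0.21  0.33  1.74 -0.    1.07 -2.48]
False 76 [ 0.23  0.3   1.77 -0.    1.06 -2.67]
False 88 None
False 100 None
False 112 None
False 124 None
False 136 [ 0.22  0.14  1.97 -0.    1.03  2.56]
False 148 [ 0.2   0.11  2.   -0.    1.03  2.33]
False 160 [ 0.17  0.08  2.03 -0.    1.03  2.09]
True -56 [-0.01  0.27  1.82 -0.    1.05  2.53]
True -44 [ 0.    0.3   1.78 -0.    1.06  2.34]
True -32 [ 0.03  0.32  1.75 -0.    1.07  2.15]
True -20 [ 0.05  0.34  1.72 -0.    1.07  1.97]
True -8 [ 0.07  0.36  1.7  -0.    1.08  1.78]
True 4 [ 0.1   0.37  1.69 -0.    1.08  1.6 ]
True 16 [ 0.12  0.37  1.69 -0.    1.08  1.42]
True 28 [ 0.15  0.37  1.69 -0.    1.08  1.23]
True 40 [ 0.17  0.36  1.7  -0.    1.08  1.04]
True 52 [ 0.19  0.35  1.72 -0.    1.08  0.86]
True 64 [ 0.21  0.33  1.74 -0.    1.07  0.66]
True 76 [ 0.23  0.3   1.77 -0.    1.06  0.47]
True 88 [ 0.24  0.28  1.81 -0.    1.06  0.27]
True 100 [0.24 0.24 1.85 0.   1.05 0.07]
True 112 [ 0.24  0.21  1.89 -0.    1.04 -0.15]
True 124 [ 0.23  0.18  1.93 -0.    1.04 -0.36]
True 136 [ 0.22  0.14  1.97 -0.    1.03 -0.59]
True 148 [ 0.2   0.11  2.   -0.    1.03 -0.82]
True 160 [ 0.17  0.08  2.03 -0.    1.03 -1.05]
```

Run:
```python
from h import *
command_gripper(G/.094)
p,q=pose(52,0,.16,np.pi); goto(p,q)
f0=observe()['contact_force']
hit=servo_line(np.array([p[0],p[1],.060]),velocity=.05,guard=6)
o=observe(); print("hit",hit,o['tool_pos'].round(4),o['contact_force'].round(1),o['time_s'])
if not hit:
    log=[]
    for d in range(50,72,3):
        p,q=pose(d,1,.060,np.pi); h=servo_line(p,velocity=.03,ori=q,guard=15)
        o=observe(); log.append((d,h,*(o['contact_force']-f0).round(1),*o['tool_pos'].round(3)))
        if h: break
    print(*log,sep="\n"); print(o['time_s'])
im=snap('top','t1'); im2=snap('side','s1')
cv2.imwrite("pics/c1.png",np.hstack([crop(im,(238,195),66,66,6),crop(im2,(245,198),66,66,6)]))
```

```text
hit False [0.579  0.2279 0.0603] [-1.   0.1 -0.2] 5.375
(50, False, np.float64(-1.1), np.float64(-0.6), np.float64(0.4), np.float64(0.574), np.float64(0.232), np.float64(0.06))
(53, False, np.float64(0.4), np.float64(-0.2), np.float64(-0.4), np.float64(0.571), np.float64(0.234), np.float64(0.06))
(56, False, np.float64(-0.7), np.float64(-1.4), np.float64(0.3), np.float64(0.567), np.float64(0.236), np.float64(0.06))
(59, False, np.float64(-1.0), np.float64(-0.9), np.float64(0.1), np.float64(0.563), np.float64(0.238), np.float64(0.06))
(62, False, np.float64(-0.9), np.float64(-0.9), np.float64(1.2), np.float64(0.56), np.float64(0.239), np.float64(0.06))
(65, False, np.float64(-2.1), np.float64(-1.4), np.float64(0.2), np.float64(0.556), np.float64(0.241), np.float64(0.06))
(68, False, np.float64(-1.6), np.float64(0.2), np.float64(0.0), np.float64(0.552), np.float64(0.242), np.float64(0.06))
(71, False, np.float64(-1.4), np.float64(-0.5), np.float64(0.4), np.float64(0.548), np.float64(0.243), np.float64(0.06))
7.7167
```

View pics/c1.png

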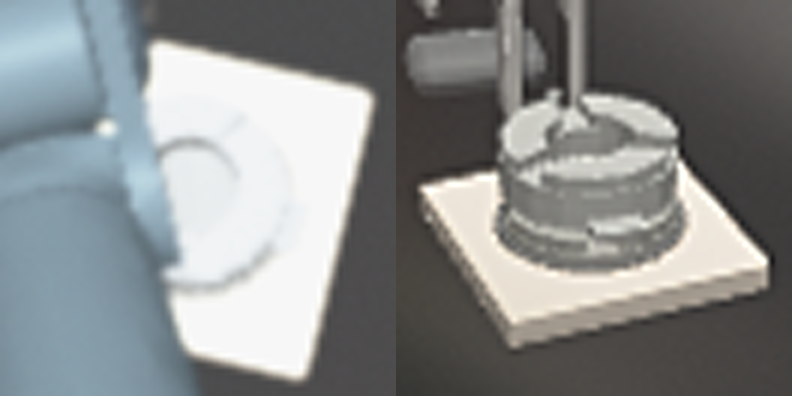

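The collar is turning with the finger: its notches and block have rotated in both views. It needs only about 1–2 N, so I continue.

Run:
```python
from h import *
f0=observe()['contact_force']; log=[]
for d in range(74,158,3):
    p,q=pose(d,1,.060 ,np.pi); h=servo_line(p,velocity=.03,ori=q,guard=12)
    o=observe(); a=np.radians(d); f=o['contact_force']-f0; ft=f[:2]@[-np.sin(a),np.cos(a)]
    log.append((d,h,ft.round(1),f.round(1).tolist(),o['tool_pos'].round(3).tolist()))
    if h or ft<-7: break
print(*log,sep="\n"); print(o['time_s'])
im=snap('top','t2'); im2=snap('side','s2')
cv2.imwrite("pics/c2.png",np.hstack([crop(im,(238,195),66,66,6),crop(im2,(245,198),66,66,6)]))
```

```text
(74, False, np.float64(-0.4), [0.7, 1.1, -0.4], [0.544, 0.244, 0.06])
(77, False, np.float64(-0.4), [0.6, 0.8, -1.2], [0.54, 0.244, 0.06])
(80, False, np.float64(-0.1), [0.2, 0.3, -0.8], [0.536, 0.244, 0.06])
(83, False, np.float64(-0.9), [1.0, 0.6, -0.8], [0.532, 0.245, 0.06])
(86, False, np.float64(-1.6), [1.7, 0.6, -0.3], [0.528, 0.244, 0.06])
(89, False, np.float64(-0.6), [0.7, 1.0, -0.4], [0.524, 0.244, 0.06])
(92, False, np.float64(-1.2), [1.1, 0.6, -1.1], [0.52, 0.244, 0.06])
(95, False, np.float64(-1.3), [1.3, 0.5, -0.9], [0.516, 0.243, 0.06])
(98, False, np.float64(-1.2), [1.2, -0.0, -1.2], [0.512, 0.242, 0.06])
(101, False, np.float64(-0.9), [0.9, 0.1, -0.5], [0.509, 0.241, 0.06])
(104, False, np.float64(-1.2), [0.9, 1.2, -0.9], [0.505, 0.24, 0.06])
(107, False, np.float64(-1.0), [1.0, 0.5, -0.6], [0.501, 0.238, 0.06])
(110, False, np.float64(-1.2), [0.9, 1.0, -1.0], [0.497, 0.236, 0.06])
(113, False, np.float64(-0.7), [0.7, 0.2, -0.0], [0.494, 0.234, 0.06])
(116, False, np.float64(-1.1), [0.9, 0.8, -0.5], [0.491, 0.232, 0.06])
(119, False, np.float64(-1.4), [1.1, 0.9, -0.0], [0.487, 0.23, 0.06])
(122, False, np.float64(-1.8), [1.6, 0.9, -0.1], [0.484, 0.228, 0.06])
(125, False, np.float64(-1.5), [0.8, 1.5, 0.6], [0.481, 0.225, 0.06])
(128, False, np.float64(-10.2), [7.7, 6.6, -4.7], [0.48, 0.224, 0.061])
13.2
```

View pics/c2.png

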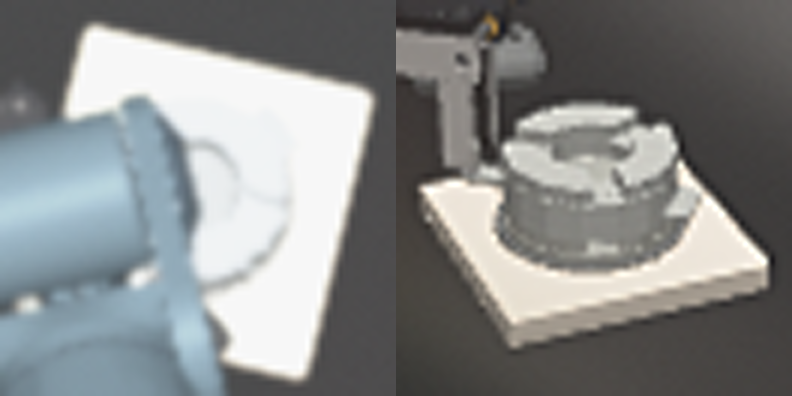

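The side view shows the collar top lower by about 8 px in the crop, and the push was blocked at about 127°, so it has dropped. I back off, lift, move above the tray and check with a clear view.

```bash
python3 - <<'E'
from h import *
p,q=pose(125,0,.060,np.pi); servo_line(p,velocity=.03,ori=q)
servo_line([p[0],p[1],.18],velocity=.15)
T=np.array([.5188,-.192]); 
goto([*T,.17],down(np.radians(100)-np.pi)) 
command_gripper(.55)
o=observe(); print(o['time_s'],o['joint_positions'].round(2),o['tool_pos'].round(4))
im=snap('top','t3'); im2=snap('side','s3')
th=np.linspace(0,2*np.pi,60)
def ov(n,im,cen,ang,cz):
    out=crop(im,cen,66,60,6); o=np.array([int(cen[0]-33),int(cen[1]-30)])
    P=[np.c_[C[0]+.054*np.cos(th),C[1]+.054*np.sin(th),0*th+cz+.036]]
    for k in range(3):
        for s in (-.009,.009):
            a=np.radians(ang+120*k); r=np.array([np.cos(a),np.sin(a)]); t=np.array([-r[1],r[0]])
            P.append(np.array([[*(C+rr*r+s*t),cz+.036] for rr in (.03,.053)]))
    for l in P: cv2.polylines(out,[((world2pix(n,l)-o+.5)*6).astype(np.int32)],False,(0,0,255))
    return out
a=np.hstack([crop(im,(238,195),66,60,6),crop(im2,(245,198),66,60,6)])
b=np.hstack([ov('top',im,(238,195),127,.04),ov('side',im2,(245,198),127,.04)])
cv2.imwrite("pics/c3.png",np.vstack([a,b])[:,:800][:, :])
E
python3 -c "
import cv2;a=cv2.imread('pics/c3.png');print(a.shape);cv2.imwrite('pics/c3.png',cv2.resize(a,None,fx=600/720,fy=600/720))"
```

```text
16.9667 [-0.56  0.05  1.84 -0.    1.25  0.84] [ 0.5188 -0.1919  0.17  ]
(720, 792, 3)
```

View pics/c3.png

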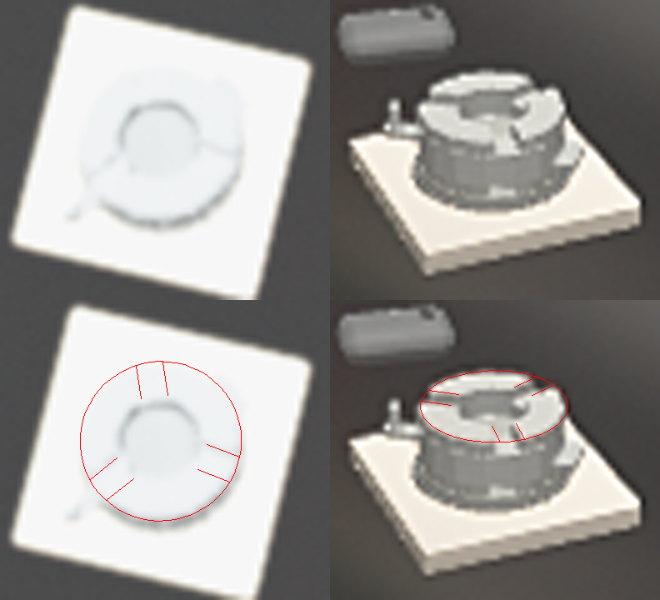

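Collar is home: the z = 0.040 m model ring coincides with its top in both views. Its pin is at crop px (75,213) in the top view and (394,103) in the side view. I refine the collar angle from these, and the tray position from side and top together, then grasp.

Run:
```python
from h import *
for n,uv,z in [('top',(219.8,207.4),.064),('side',(224.7,188.7),.065),('side',(224.9,191.5),.055)]:
    pp=pix2world(n,uv,z)[:2]; d=pp-C; print(n,pp.round(4),np.hypot(*d).round(4),np.degrees(np.arctan2(d[1],d[0])).round(1))
# knob in original side image: dark top ; print predicted knob top/bottom
T=[.5188,-.192]
s=cv2.imread("pics/side0.png"); t=cv2.imread("pics/top0.png")
q=world2pix('side',[[*T,.03],[*T,.076]]); print(q.round(1), world2pix('top',[[*T,.03],[*T,.076]]).round(1))
x,y=q.mean(0).round().astype(int); print(cv2.cvtColor(s,6)[y-9:y+10,x-7:x+8])
```

```text
top [0.4856 0.2261] 0.0743 128.6
side [0.485  0.2272] 0.0755 128.4
side [0.4834 0.224 ] 0.0741 130.9
[[312.5 249.1]
 [313.9 236.9]] [[341.8 195.7]
 [344.2 193.5]]
[[ 55  56  57  57  56  57  56  55  55  55  55  55  57  55  55]
 [ 57  55  55  57  56  57  56  56  56  55  55  55  55  53  55]
 [ 56  57  56  57  56  54  50  52  53  55  55  55  55  55  54]
 [ 55  54  52  55  54  50  49  47  49  50  54  56  55  55  54]
 [ 58  58  58  64  52  47  49  49  48  49  50  56  54  55  55]
 [ 89  91  93 107  69  42  49  49  49  46  49  63  54  52  54]
 [117 121 120 117  63  40  45  45  43  43  71 108  79  69  61]
 [ 74 117 116 113  45  42  45  46  43  49  89 119 117 120  99]
 [ 68 117 115 113  43  42  46  46  43  56  97  69  34  58  97]
 [117 115 116 112  34  43  46  46  42  53  95  80  51  41  61]
 [113 112 115 108  36  44  46  45  43  51 105 117  98  80  86]
 [111 113 112  85  36  43  45  45  41  62 122 116 115 116 115]
 [111 113 113  87  37  44  46  45  43  68 119 113 111 112 113]
 [111 113 112  83  37  43  44  45  41  66 118 111 110 111 111]
 [111 113 109  61  37  42  45  44  41  68 118 112 110 110 110]
 [111 113 111  65  35  41  44  41  45  82 115 110 110 110 110]
 [111 112 113  88  46  38  39  37  56 103 113 110 109 110 110]
 [111 112 113 114  93  65  61  62  88 115 112 110 111 111 110]
 [112 113 112 114 116 118 120 117 116 113 111 110 110 111 109]]
```

Run:
```python
from h import *
T=[.5188,-.192]
hit=servo_line([*T,.040],velocity=.1,guard=8); print("hit",hit)
command_gripper(0.0); o=observe(); print("w mm",o['width']*94,o['tool_pos'].round(4),o['contact_force'].round(1))
servo_line([*T,.17],velocity=.1); hold(.2)
o=observe(); print(o['contact_force'].round(1),o['time_s'],(o['width']*94).round(1))
y=np.radians(100+22.5)-np.pi
goto([*C,.20],down(y)); hold(.3)
o=observe(); print(o['tool_pos'].round(4),o['contact_force'].round(1),o['time_s'])
im=snap('side','s4'); im2=snap('top','t4')
q=world2pix('side',[[*C,.178]])[0]; print(q)
cen=q.round()+[0,12]; cc=crop(im,cen,80,100,6); og=np.array([int(cen[0]-40),int(cen[1]-50)])
a=np.radians(128.5); seat=.178
for P in [[*(C+.076*np.array([np.cos(a),np.sin(a)])),seat+.028],[*(C-.068*np.array([np.cos(a),np.sin(a)])),seat+.006]]:
    u=((world2pix('side',[P])[0]-og+.5)*6).astype(int); cv2.circle(cc,tuple(int(v) for v in u),4,(0,0,255),1); print(og,u)
th=np.linspace(0,6.283,60)
cv2.polylines(cc,[((world2pix('side',np.c_[C[0]+.056*np.cos(th),C[1]+.056*np.sin(th),0*th+seat+.012])-og+.5)*6).astype(np.int32)],True,(0,0,255))
cv2.imwrite("pics/c4.png",cc)
```

```text
hit False
w mm 17.2039301942012 [ 0.5187 -0.1918  0.0399] [-0.3  0.5  0.4]Traceback (most recent call last):
  File "<stdin>", line 6, in <module>
AttributeError: 'float' object has no attribute 'round'
```

Run:
```python
from h import *
o=observe(); print(o['tool_pos'].round(4),o['contact_force'].round(1),o['time_s'],o['width']*94)
y=np.radians(100+22.5)-np.pi
servo_line([*o['tool_pos'][:2],.20],velocity=.1)
goto([*C,.20],down(y)); hold(.3)
o=observe(); print(o['tool_pos'].round(4),o['contact_force'].round(1),o['time_s'])
im=snap('side','s4'); im2=snap('top','t4')
q=world2pix('side',[[*C,.178]])[0]
cen=q.round()+[0,12]; cc=crop(im,cen,80,100,6); og=np.array([int(cen[0]-40),int(cen[1]-50)])
a=np.radians(128.5); seat=.178
for P in [[*(C+.076*np.array([np.cos(a),np.sin(a)])),seat+.028],[*(C-.068*np.array([np.cos(a),np.sin(a)])),seat+.006]]:
    u=((world2pix('side',[P])[0]-og+.5)*6).astype(int); cv2.circle(cc,tuple(int(v) for v in u),4,(0,0,255),1); print(og,u)
th=np.linspace(0,6.283,60)
cv2.polylines(cc,[((world2pix('side',np.c_[C[0]+.056*np.cos(th),C[1]+.056*np.sin(th),0*th+seat+.012])-og+.5)*6).astype(np.int32)],True,(0,0,255))
cv2.imwrite("pics/c4.png",cc)
```

```text
[ 0.5186 -0.1919  0.1695] [ 1.  -0.3 -2.3] 20.7917 17.51197792739101
[0.5322 0.1673 0.2   ] [-0.5  1.1 -2.6] 22.8917
[204 125] [119 175]
[204 125] [358 235]
```

View pics/c4.png

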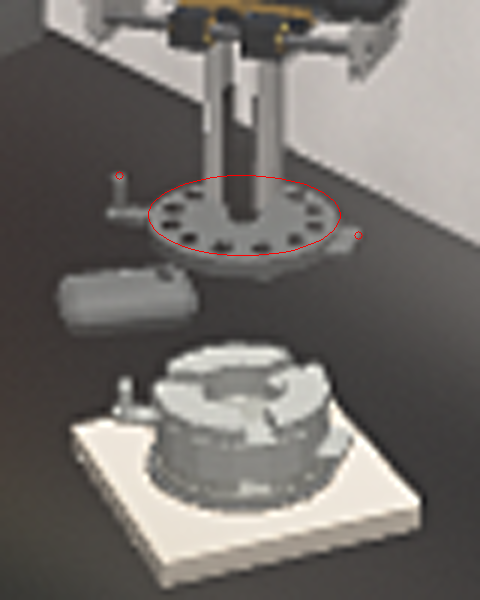

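The tray is held level. Its rim and pin match the model in position and angle (pin at px (119,175)), and it sits directly above the collar. Lowering with a guard.

Run:
```python
from h import *
servo_line([*C,.122],velocity=.1)
h=servo_line([*C,.098],velocity=.02,guard=8)
o=observe(); print(h,o['tool_pos'].round(4),o['contact_force'].round(1),o['moment'].round(2),o['time_s'])
```

```text
False [0.5323 0.1681 0.0982] [1.3 4.1 0.6] [ 0.81 -0.15 -0.03] 25.275
```

It reached home height (TCP 0.098 m) without tripping the guard. Releasing and checking.

Run:
```python
from h import *
command_gripper(.45); o=observe(); print(o['contact_force'].round(1))
p=o['tool_pos']; servo_line([p[0],p[1],.22],velocity=.1); goto([.45,-.15,.25],down(np.radians(100)-np.pi)); hold(.3)
o=observe(); print(o['contact_force'].round(1),o['time_s'])
im=snap('top','t5'); im2=snap('side','s5'); th=np.linspace(0,6.283,60); a=np.radians(128.5); u=np.array([np.cos(a),np.sin(a)])
L=[]
for n,i,cen in (('top',im,(238,195)),('side',im2,(245,194))):
    c=crop(i,cen,66,66,6); d=c.copy(); o=np.array([int(cen[0]-33),int(cen[1]-33)])
    for P in [np.c_[C[0]+.056*np.cos(th),C[1]+.056*np.sin(th),0*th+.088],np.array([[*(C+.076*u),.084],[*(C+.076*u),.104]])]:
        cv2.polylines(d,[((world2pix(n,P)-o+.5)*6).astype(np.int32)],False,(0,0,255))
    L.append(np.vstack([c,d]))
a=np.hstack(L); cv2.imwrite("pics/c5.png",cv2.resize(a,None,fx=.75,fy=.75))
```

```text
[-0.7  0.4  0.3]
[0.  0.3 0.6] 28.7833
```

View pics/c5.png

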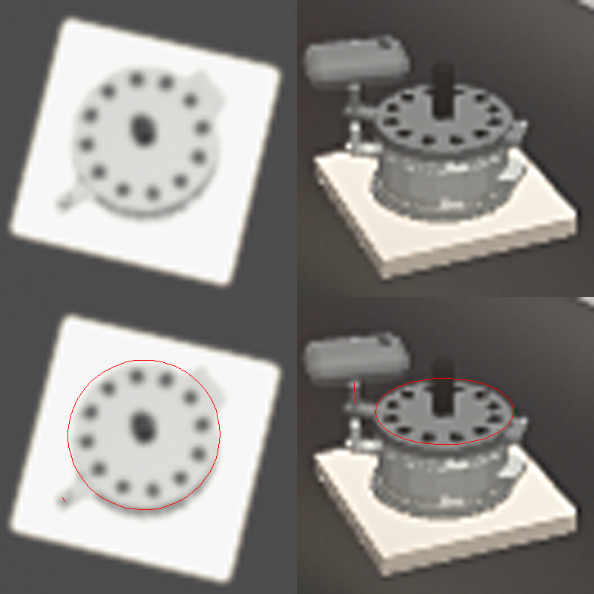

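The side view shows the tray level, with its rim coinciding with the model ring at home height (8 mm too high would show as about 10 px). The pins are stacked at 128.5°, nothing touches the parts, and the mouse is where it was. Handing in.

Run:
```python
from h import *
close_job()
```

```text
the job is handed in; nothing more can be done
```

The turntable is assembled and the job is handed in. The collar is home on the drive plate and the tray is home on the collar, as far as my last pictures show; the system gave no verdict.

- **Collar:** I pushed it counter-clockwise by its pin, from about 52° to 128.5°. The push took 1–2 N until the lugs dropped and it blocked at about 10 N. A clear view then matched its top to the home height in both cameras.
- **Tray:** I gripped it by the knob, turned it about 22° and lowered it. It reached home height without tripping the 8 N guard, with about 4 N of sideways force before I let go.
- **Final check at 28.8 s:** the side view showed the tray level and at home height. The arm was clear, with forces at noise level.
- **Small disagreement:** in the top view the tray sat slightly off the model ring, by less than a pixel (roughly 2 mm). That is within the stated camera calibration error, and the collar showed about the same offset before I touched it.
- **Bystanders:** the mouse was unmoved in the last picture. I did not re-check the jar and screwdriver there, but the arm never went near them.

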